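Chock the link tube under the scanner bar

ROBOT

A 6-joint arm with a two-finger parallel gripper is mounted at the origin on the work surface. World frame = base frame: x ahead of the robot, y to its left, z up, the work surface at z = 0. Lengths are in mm, angles in rad, forces in N, time in s.
With the tool pointing down it reaches from about 400 to 925 mm from the base axis. Payload 3.4 kg.
Tool frame: the origin (TCP) lies between the finger pads; the fingertips stand bot.tip_reach ahead of it and the grasp point (between the pads) lies 2 mm behind it (bot.tip_reach is the distance from the TCP to the fingertips, in mm); z points along the fingers, x is the direction in which the jaws open and shut, and the axes are right-handed (so a half turn about z gives the same grasp; the last joint's range is limited). The gripper opens to 85 mm and grips with 20 to 120 N. Pads are 22 mm wide; open, the fingers measure 114 mm over their backs; the gripper's body (76 mm by 85 mm) begins 54 mm behind the grasp point. The pads swing forward as they close: fully open they stand 13 mm farther back than shut.
Start: joints at [-1.323, 0.307, 1.506, -0, 1.328, -0.073], TCP at [181.288, -545.679, 248.305] pointing down, gripper open.
Joint ranges: [-3.12, 3.12], [-1.05, 2.28], [0.14, 2.33], [-1.42, 4.57], [0.1, 2.73], [-2.68, 2.68]. Speed limits (rad/s): [2.57, 2.57, 3.14, 3.14, 3.14, 3.14].

INTERFACE

Orientations are given as a unit quaternion [w, x, y, z].
In Python, from workcell import status, read_camera, ticket, bot gives the robot as it stands.
- The arm moves only by the shell command python3 -m jog 'ROWS' [FORCE]. ROWS is JSON, a list of rows, each an object of numbers: "dx", "dy", "dz": the shift along the world's x, y, z normalised to -1 to 1, where 1 is 12 cm; "rx", "ry", "rz": the turn, a rotation vector about the world's x, y, z normalised to -1 to 1, where 1 is 90 degrees; "grip": the closure, from 0 (fully open) to 1 (shut). A call has 1 to 12 rows; each row is the pose to reach, as a shift and turn from the pose commanded when the call began; what a row does not reach only later rows make up. A row lasts 1/12 s, in which the tool goes at most 41.7 mm and 7.16 degrees, less where a joint would pass 70% of its speed; a pose out of reach is approached as far as the arm can. A call with a number of a shift or a turn outside -1 to 1 is refused whole. A call with a gripper value outside its range is refused whole. The fingers move at their own pace and stop on an object; FORCE is the grip in N (left out, the last holds). Time passes only in rows, so rows that repeat a pose let the fingers close. It gives the time, the measured TCP pose, the force and the opening at its end, in the units of the state.
- status.get_obs(): the state, without advancing time (a new reading comes with each control period).
- read_camera(name): name is "scene" or "top" or "wrist"; returns a dict with "color" (384x512x3 uint8, red, green, blue), "range_z" (384x512 float32, mm along the optical axis (not along the pixel's ray), 0 where there is no reading), "K" (3x3 intrinsics, pixels), "R" (3x3) and "t" (3): a world point X has camera coordinates R X + t. Camera axes: x right, y down, z forward; pixel columns grow to the right and rows downward; lengths in mm; the calibration is good to about 2 mm. The wrist camera is an equidistant fisheye: a pixel r from the principal point sees the ray r / f radians off the axis. A picture is of the moment at which its call begins.
- ticket.hand_in(): hands the job in, once; it reports no verdict.
The state is a dict: "t": time; "qpos": joint angles; "joint_velocities": joint speeds; "tau": joint torques, N m; "eef_pos": TCP position; "orientation": TCP orientation; "ft_force": force on the tool from outside, world axes, zero at the start; "wrist_torque": the same for the moment, N m; "finger_gap": finger opening in mm.
Only numpy, scipy, OpenCV 4.12 (cv2) and the standard library are available. Lean on these libraries where they do the work, as an engineer would, in place of code of your own. Each camera call takes 0.05 s, during which the arm holds its last target. There are 200 camera calls.

TASK

Fetch the loose black wedge chock and push it, thin end first, snugly under the low side of the aluminium tube, midway along it, without shoving the tube up the slope. Only then swing the stop lever all the way down so that the tube rests on the chock alone, stays where it was and does not roll. Do not bump the scanner bridge or disturb the other things on the bench.

Things in the scene. Friction and masses are not known exactly. Their poses are not given: they have to be found in the camera images.
- stand: Fixed aluminium ramp, 284 x 257 mm. Origin on the bench below the tube's line of rest; x points level up the slope, y along the tube. Its plane rises 7 deg towards +x: 85 mm over the bench at x = 0, 74 at x = -90, 60.5 at the low edge x = -199 mm. Two slots (y = +-70 to +-90 mm) let the stop fingers through; the plain plate between is for the chock.
- bridge: Scanner bridge fixed on the stand, same origin and axes. 30 mm square beam along y, 310 mm long, underside 217 mm over the bench, at x = -95 to -65 mm, over where the chock ends up; posts 30 mm square at y = +-140; scanner on top, to 277 mm. A vertical hand would hit it: lean the hand back towards -x 30 to 40 deg, fingers reaching forward and down under it.
- tube_center (a point): Centre of the loose aluminium tube: diameter 80, length 200 mm, 0.4 to 0.85 kg, along the stand's y, leaning on the two stop fingers at the stand's x = -5 mm, 125 mm over the bench, up to 10 mm off the stand's middle in y. It rolls freely: a push of 1 N along the slope shoves it uphill. Own y = cylinder axis; own x and z turn as it rolls.
- chock_grip (a point): Grip point of the loose black rubber wedge chock, 94 long (x), 50 wide (y), 46 mm high, 0.2 to 0.33 kg, base down on the bench. x points to the thin end. The point is mid-width, 28 mm over the base, 22 mm from the blunt end. Behind is a 43 mm long block, gripped across its width; ahead a face falling at 40 deg. Snug, it is about 90 mm down the slope from where the tube touches the ramp.
- chock_face (a point): Point on the chock's sloped face, mid-width, 64.5 mm ahead of chock_grip and 9.4 mm over the base, where a snug tube touches it: then 40 mm from the tube's centre.
- gate (a joint): Angle of the stop gate (rad): 0 = its two steel fingers up at y = +-80 mm, holding the tube's low side; 1.0 = end of travel, lever down, fingers sunk in the slots. The lever at the stand's +y side swings down towards the stand's -x; it needs about 2 N at the bar, has no spring and stays where left.
- gate_bar (a point): Middle of the black grip bar on the end of the stop lever: round, 16 mm thick, 60 mm long, along the stand's y; the lever arm (12 mm) joins its inner end, 30 mm from this point. 120 mm from gate_shaft: at angle 0 it stands 60 deg above level on the -x side, 170 mm over the bench; at 1.0 nearly level (2.7 deg), 72 mm over the bench. Own axes turn with the lever.
- gate_shaft (a point): Point on the gate's hinge axis level with the grip bar's middle along the axis; the axis runs along the stand's y, 66 mm over the bench.
- cover: Bystander: grey plastic domed joint cover, 84 mm across, 45 mm high, loose on the bench; origin under its centre.
- charger: Bystander: black and green battery charger 130 x 160 x 92 mm, loose on the bench; origin under its centre.
Things that resemble listed ones, but are neither listed nor needed, are in the scene too. Leave any pink or yellow look-alike of the part that bears tube_center alone. Of the things that look like the part that bears chock_grip, take the one that is nearest to the robot's base at the start.

How it is judged (in metres and radians):
On the way, in this order (a step that is already met when the one before it is completed fails the run):
1. the chock stands on the ramp snug against the tube's low side while the stop fingers are still up (value of joint gate below 0.1 rad and distance between chock_face and tube_center below 0.046 m and angle between chock_grip's own z axis and vertical below 0.22 rad and distance of tube_center from where it was at the start of the episode below 0.015 m), for 0.2 s.
2. the stop lever is fully down (value of joint gate above 0.93 rad), for 0.2 s.
At the end, for the whole second after the job is handed in: The lever is fully down (over 0.93 rad), the tube rests against the chock (over 0.15 N between them), at rest, within 15 mm of where it began and square to the ramp within 5 degrees; the chock stands flat on the ramp with its face point within 46 mm of the tube's centre (value of joint gate above 0.93 rad and distance of tube_center from where it was at the start of the episode below 0.015 m and angle between the y axis of tube_center and the y axis of stand, either way round below 0.09 rad and distance between chock_face and tube_center below 0.046 m and contact force between chock and tube above 0.15 N and angle between chock_grip's own z axis and vertical below 0.22 rad and linear speed of each of tube, chock below 0.01 m/s); the robot touches nothing.
It fails at once if the tube rolls or is shoved more than 40 mm (distance of tube_center from where it was at the start of the episode above 0.04 m).
It fails at once if the scanner bridge is bumped (over 8 N) (contact force between any of the arm, the fingers, chock and bridge above 8 N).
It fails at once if a bystander is moved more than 20 mm (distance of any of cover, charger from where it was at the start of the episode above 0.02 m).
It also fails if it takes over 67 s, if anything falls off the work surface, if the arm or the gripper's body presses on something with over 40 N, if the wrist force passes 120 N, or if a joint passes its speed limit or range.

## Working session

There is one attempt and no reset: what is moved stays moved. The work goes in short steps, Python scripts to look and compute and a shell command to move; the robot and the scene stay as the last step left them, time stands still between calls to the robot, and variables do not carry over. Pictures are saved under pics/ and viewed, about 8 in all and at most 12, crops included, and the job is handed in when it is done.

```bash
mkdir -p pics; ls; cat > h.py <<'E'
import numpy as np, cv2
from workcell import status, read_camera, ticket, bot
def world(c,u,v,z=None):
    z=c["range_z"][v,u] if z is None else z
    K=c["K"]; p=np.stack([(u-K[0,2])/K[0,0]*z,(v-K[1,2])/K[1,1]*z,z],-1)
    return (p-c["t"])@c["R"]
def cloud(c):
    v,u=np.mgrid[:384,:512]; return world(c,u,v)
E
python3 - <<'E'
from h import *
import pickle
print(status.get_obs(), bot.tip_reach)
for n in("scene","top"):
    c=read_camera(n); pickle.dump(c,open(n+".pkl","wb"))
    cv2.imwrite(f"pics/{n}0.png",cv2.resize(c["color"][...,::-1],(768,576)))
    print(n,c["K"],c["R"],c["t"])
E
```

```text
pics
{'t': 0.0, 'qpos': array([-1.32349489e+00,  3.07563482e-01,  1.50766862e+00, -5.01878522e-06,
        1.32841551e+00, -7.35006566e-02]), 'joint_velocities': array([ 1.34592694e-03, -1.12466861e-03, -1.53638043e-05,  1.77937682e-04,
       -8.84107630e-04, -4.86282578e-04]), 'tau': array([-7.48975272e-04, -4.57558537e+01, -2.51916325e+01, -1.75173332e-04,
        1.30257604e-02,  1.08875119e-05]), 'eef_pos': array([ 181.12450242, -545.02499749,  247.38826823]), 'orientation': array([-6.58874895e-04,  8.10964732e-01, -5.85094135e-01, -7.88420208e-04]), 'ft_force': array([-0.25556138, -0.49188512, -0.03712736]), 'wrist_torque': array([0.00444154, 0.00524364, 0.03933026]), 'finger_gap': 85.49774161480518} 17.0
scene [[351.70090774   0.         250.39759681]
 [  0.         351.70090774 194.26625635]
 [  0.           0.           1.        ]] [[-6.85045764e-01  7.28500002e-01  2.20238724e-04]
 [ 4.78597384e-01  4.50277451e-01 -7.53786947e-01]
 [-5.49232961e-01 -5.16273149e-01 -6.57118856e-01]] [ 380.08420731 -164.40253719 1738.67403535]
top [[365.00762779   0.         250.02686902]
 [  0.         365.00762779 192.5103085 ]
 [  0.           0.           1.        ]] [[ 7.10812560e-04 -9.99838402e-01  1.79628643e-02]
 [-9.96000408e-01 -2.31276391e-03 -8.93187492e-02]
 [ 8.93458593e-02 -1.78275313e-02 -9.95841100e-01]] [ -21.53344832  593.86342574 1291.26512979]
```

View pics/scene0.png

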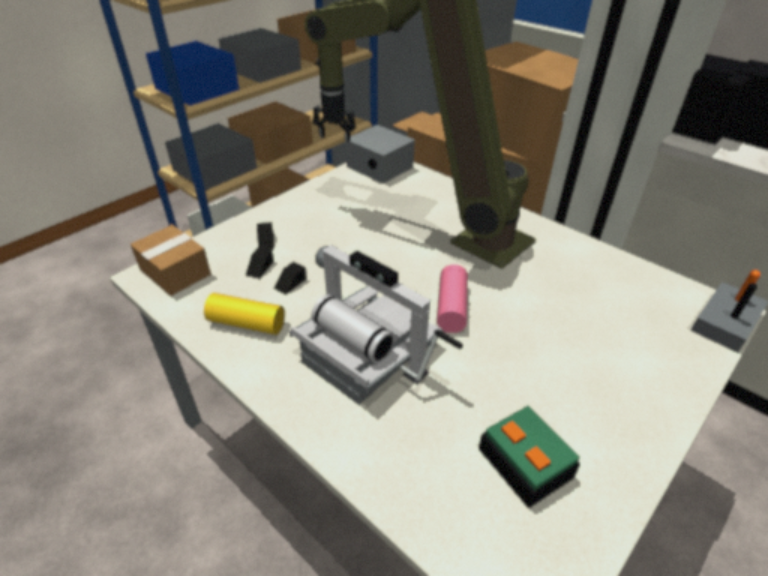

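View pics/top0.png

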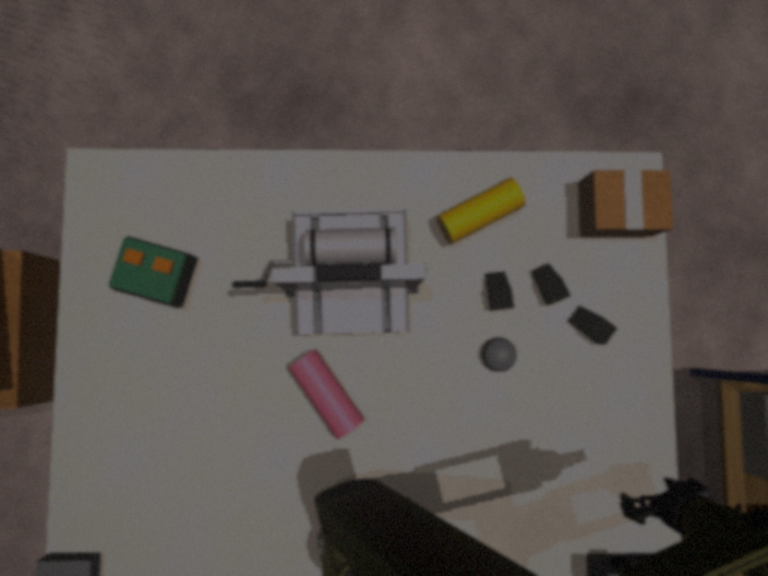

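The scene view shows the stand with its low side towards the robot. In the top view (768 px scale) the tube is at (350,246), the bridge at (347,273) and the lever bar at (250,284). There are three black chocks at (498,290), (551,284) and (592,324), the cover at (498,354), and the charger at (152,270). Next I'll measure them from the top depth.

```bash
python3 - <<'E'
from h import *
import pickle
c=pickle.load(open("top.pkl","rb")); P=cloud(c); col=c["color"].astype(int)
s=512/768
def box(u0,u1,v0,v1): 
    m=np.zeros((384,512),bool); m[int(v0*s):int(v1*s),int(u0*s):int(u1*s)]=1; return m
ok=c["range_z"]>0
for n,b in dict(A=(475,522,262,318),B=(525,575,258,312),C=(562,625,300,350),cover=(475,522,330,378)).items():
    m=box(*b)&(P[...,2]>4)&ok&(P[...,2]<120)
    if n!="cover": m&=col.max(-1)<75
    p=P[m]; hi=p[p[:,2]>40]; 
    r=cv2.minAreaRect(p[:,:2].astype(np.float32))
    print(n,m.sum(),p.mean(0).round(1),"zmax",np.percentile(p[:,2],97).round(1),r, "hi",len(hi),hi.mean(0).round(1) if len(hi) else 0, "base rng",np.hypot(*r[0]))
# tube top
m=box(290,400,215,262)&ok&(P[...,2]>150)&(P[...,2]<175); p=P[m]
r=cv2.minAreaRect(p[:,:2].astype(np.float32)); print("tube top",m.sum(),p.mean(0),r)
# beam/posts
m=box(265,430,255,292)&ok&(P[...,2]>200); p=P[m]; print("beam",p.mean(0),np.percentile(p[:,2],[2,50,98]),cv2.minAreaRect(p[:,:2].astype(np.float32)))
m=box(285,415,290,340)&ok&(P[...,2]>55)&(P[...,2]<85); p=P[m]
A=np.c_[p[:,:2],np.ones(len(p))]; q=np.linalg.lstsq(A,p[:,2],rcond=None)[0]; print("ramp plane",q,np.degrees(np.arctan2(q[1],q[0])),"y rng",p[:,1].min(),p[:,1].max(),"xmin",p[:,0].min())
m=box(225,262,272,296)&ok&(col.max(-1)<70)&(P[...,2]>100); p=P[m]; print("bar",m.sum(),p.mean(0),cv2.minAreaRect(p[:,:2].astype(np.float32)),np.percentile(p[:,2],[5,50,95]))
E
```

```text
A 374 [ 589.4 -317.5   33.2] zmax 49.2 ((592.33837890625, -319.1460876464844), (92.96112823486328, 52.474361419677734), 9.482047080993652) hi 182 [ 570.3 -322.6   45.1] base rng 672.8439495048921
B 391 [ 605.6 -443.1   32.8] zmax 49.2 ((609.0718383789062, -444.8031005859375), (91.17884063720703, 52.57720947265625), 20.918182373046875) hi 178 [ 590.  -453.3   45.2] base rng 754.2004392713678
C 431 [ 507.  -542.8   31.8] zmax 48.8 ((507.9938049316406, -542.0914306640625), (92.38728332519531, 55.71021270751953), 54.60932922363281) hi 188 [ 496.8 -559.9   44.9] base rng 742.9137399781591
cover 469 [ 439.1 -315.    32.7] zmax 46.2 ((439.4051208496094, -318.64697265625), (112.20346069335938, 114.73934936523438), 0.04885994270443916) hi 147 [ 438.7 -319.1   43.1] base rng 542.7824181123158
tube top 1106 [679.66845096  35.00851736 159.98956182] ((681.0802612304688, 35.12238311767578), (65.41954803466797, 200.11819458007812), 1.792238473892212)
beam [604.94809711  35.99677611 256.83515667] [221.19204193 248.55894649 279.24022332] ((608.4835205078125, 36.05064392089844), (34.432647705078125, 310.16180419921875), 1.9227439165115356)
ramp plane [ 0.12674568  0.00288393 -2.13210808] 1.3034632676498619 y rng -97.32291333383218 189.08877771667065 xmin 487.27490002176955
bar 88 [590.75146935 254.85219908 175.98764234] ((591.3968505859375, 256.7570495605469), (13.34202766418457, 58.928165435791016), 0.4977811574935913) [171.67818246 175.74911188 180.06726083]
```

The nearest chock is A, with grip ≈ (569,-323) and yaw ≈ 9°. The stand yaw is ≈ 1.8° and its origin ≈ (688,38). I'll write a planner helper and refine the tube fit.

```bash
cat >> h.py <<'E'
from scipy.spatial.transform import Rotation as Ro
YAW=1.8; O=np.array([688.,38.,0])
def st(x,y,z): # stand->world
    return O+Ro.from_euler('z',YAW,degrees=True).apply([x,y,z])
def rot(yaw,lean): # tool down, jaw along -y (yaw deg about z), fingers reaching forward by lean
    z=np.array([np.sin(np.radians(lean)),0,-np.cos(np.radians(lean))]); x=np.array([0,-1,0.])
    return Ro.from_euler('z',yaw,degrees=True)*Ro.from_matrix(np.c_[x,np.cross(z,x),z])
def plan(g,yaw,lean,back=0):
    "g = grasp point target"
    o=status.get_obs(); R=rot(yaw,lean); z=R.as_matrix()[:,2]; p=np.array(g)+(2-back)*z
    q=o["orientation"]; R0=Ro.from_quat([q[1],q[2],q[3],q[0]])
    r=(R*R0.inv()).as_rotvec()/(np.pi/2)
    print("t",round(o["t"],2),"eef",o["eef_pos"].round(1),"tgt",p.round(1),"d",((p-o["eef_pos"])/120).round(3),"r",r.round(3),"F",o["ft_force"].round(1),"gap",round(o["finger_gap"],1),"q",o["qpos"].round(2))
E
python3 - <<'E'
from h import *
import pickle
from scipy.optimize import least_squares
plan([569,-323,28],9.2,30,120)
c=pickle.load(open("top.pkl","rb")); P=cloud(c)
m=(c["range_z"]>0)&(P[...,2]>135)&(P[...,2]<175)&(abs(P[...,0]-680)<45)&(abs(P[...,1]-36)<97)
p=P[m]
f=lambda a:np.hypot((p[:,0]-a[0]+ (p[:,1]-35)*a[1])*np.cos(a[1]),p[:,2]-a[2])-40
s=least_squares(f,[683,0.03,125],loss='soft_l1'); print("tube x,yaw,z",s.x[0],np.degrees(s.x[1]),s.x[2],"y ext",np.percentile(p[:,1],[0.5,99.5]),m.sum(),abs(f(s.x)).mean())
E
```

```text
t 0.1 eef [ 181.1 -545.1  247.5] tgt [ 510.8 -332.4  130.2] d [ 2.747  1.772 -0.977] r [ 0.078 -0.324 -0.1  ] F [-0.  -0.7 -0.1] gap 85.7 q [-1.32  0.31  1.51 -0.    1.33 -0.07]
tube x,yaw,z 681.5665478556858 1.6394158982041853 124.0342925678548 y ext [-60.60386013 132.04619065] 1345 1.4809679769190018
```

```bash
python3 -m jog '[{"dx":0.6,"dy":0.6,"rz":-0.05,"ry":-0.05,"grip":0},{"dx":1,"dy":0.6,"ry":-0.1,"rz":-0.1,"grip":0},{"dx":1,"dy":0.6,"ry":-0.15,"rz":-0.1,"grip":0},{"dx":1,"dy":0.6,"ry":-0.15,"rz":-0.1,"grip":0}]' && python3 -m jog '[{"dx":0.5,"dy":0.3,"grip":0.1},{"dx":1,"dy":0.6,"ry":-0.08,"grip":0.2},{"dx":1,"dy":0.6,"ry":-0.08,"grip":0.2},{"dx":1,"dy":0.6,"ry":-0.08,"grip":0.2}]' && python3 -c "
from h import *
plan([569,-323,28],9.2,30,120)"
```

```text
invalid input at $[0]: expected keys dx, dy, dz, rx, ry, rz, grip
```

```bash
python3 -m jog '[{"dx":0.4,"dy":0.3,"dz":0,"rx":0,"ry":-0.05,"rz":-0.05,"grip":0.1},{"dx":0.7,"dy":0.5,"dz":0,"rx":0,"ry":-0.1,"rz":-0.1,"grip":0.2},{"dx":1,"dy":0.6,"dz":0,"rx":0,"ry":-0.15,"rz":-0.1,"grip":0.2},{"dx":1,"dy":0.6,"dz":0,"rx":0,"ry":-0.15,"rz":-0.1,"grip":0.2}]' && python3 -m jog '[{"dx":0.4,"dy":0.3,"dz":0,"rx":0,"ry":-0.05,"rz":0,"grip":0.2},{"dx":0.7,"dy":0.5,"dz":0,"rx":0,"ry":-0.1,"rz":0,"grip":0.2},{"dx":1,"dy":0.6,"dz":0,"rx":0,"ry":-0.1,"rz":0,"grip":0.2},{"dx":1,"dy":0.6,"dz":0,"rx":0,"ry":-0.1,"rz":0,"grip":0.2}]' && python3 -c "
from h import *
plan([569,-323,28],9.2,30,120)"
```

```text
t: 0.43
eef_pos: [302.4, -469.7, 247.4]
orientation: [-0.072, 0.757, -0.643, 0.095]
ft_force: [-1.3, 0.5, -1.0]
finger_gap: 68.1
t: 0.77
eef_pos: [423.0, -398.3, 247.5]
orientation: [-0.121, 0.747, -0.635, 0.153]
ft_force: [0.2, -0.9, -0.0]
finger_gap: 68.3
t 0.77 eef [ 423.  -398.3  247.5] tgt [ 510.8 -332.4  130.2] d [ 0.731  0.549 -0.978] r [ 0.061 -0.079  0.012] F [ 0.2 -0.9 -0. ] gap 68.3 q [-1.03  0.21  1.72  0.38  1.02  0.21]
```

```bash
python3 -m jog '[{"dx":0.35,"dy":0.3,"dz":-0.2,"rx":0.03,"ry":-0.05,"rz":0,"grip":0.2},{"dx":0.73,"dy":0.55,"dz":-0.5,"rx":0.06,"ry":-0.08,"rz":0.012,"grip":0.2},{"dx":0.73,"dy":0.55,"dz":-0.8,"rx":0.06,"ry":-0.08,"rz":0.012,"grip":0.2},{"dx":0.73,"dy":0.55,"dz":-0.98,"rx":0.06,"ry":-0.08,"rz":0.012,"grip":0.2},{"dx":0.73,"dy":0.55,"dz":-0.98,"rx":0.06,"ry":-0.08,"rz":0.012,"grip":0.2},{"dx":0.73,"dy":0.55,"dz":-0.98,"rx":0.06,"ry":-0.08,"rz":0.012,"grip":0.2}]' && python3 -c "
from h import *
plan([569,-323,28],9.2,30,0)
c=read_camera('wrist'); cv2.imwrite('pics/w1.png',c['color'][...,::-1]); print(c['K'],c['R'],c['t'])
c=read_camera('top'); P=cloud(c);print(((c['range_z']>0)&(P[...,2]>40)&(P[...,2]<52)&(abs(P[...,0]-575)<45)&(abs(P[...,1]+320)<40)).sum())
"
```

```text
t: 1.27
eef_pos: [507.8, -333.1, 127.6]
orientation: [-0.196, 0.736, -0.627, 0.166]
ft_force: [0.5, 0.4, -0.1]
finger_gap: 68.6
t 1.27 eef [ 507.8 -333.1  127.6] tgt [ 570.  -322.8   26.3] d [ 0.518  0.085 -0.844] r [-0.    -0.003 -0.   ] F [ 0.5  0.4 -0.1] gap 68.6 q [-0.91  0.39  1.89  0.71  0.73 -0.01]
[[297.31863964   0.         255.11889077]
 [  0.         297.31863964 192.78509437]
 [  0.           0.           1.        ]] [[ 0.16123261 -0.98691464 -0.00188089]
 [-0.95682209 -0.15584876 -0.24536229]
 [ 0.2418585   0.04136008 -0.96942963]] [-411.4608101   497.4251553   153.81951257]
187
```

View pics/w1.png

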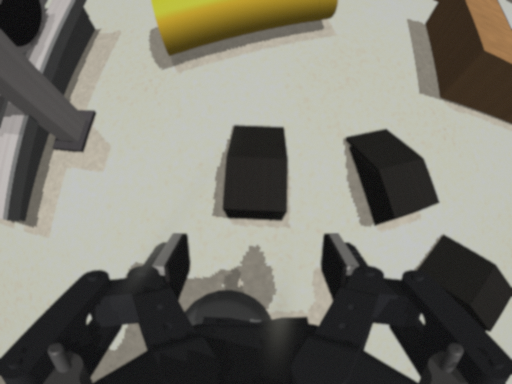

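The wrist view shows the chock at (255,172), centred between the pads and square to them. I'll move in along the tool axis and grip.

```bash
python3 -m jog '[{"dx":0.13,"dy":0.02,"dz":-0.21,"rx":0,"ry":0,"rz":0,"grip":0.2},{"dx":0.26,"dy":0.04,"dz":-0.42,"rx":0,"ry":0,"rz":0,"grip":0.2},{"dx":0.39,"dy":0.06,"dz":-0.63,"rx":0,"ry":0,"rz":0,"grip":0.2},{"dx":0.52,"dy":0.085,"dz":-0.84,"rx":0,"ry":0,"rz":0,"grip":0.2},{"dx":0.52,"dy":0.085,"dz":-0.84,"rx":0,"ry":0,"rz":0,"grip":0.2},{"dx":0.52,"dy":0.085,"dz":-0.84,"rx":0,"ry":0,"rz":0,"grip":0.2}]' 50 && python3 -m jog '[{"dx":0,"dy":0,"dz":0,"rx":0,"ry":0,"rz":0,"grip":0.35},{"dx":0,"dy":0,"dz":0,"rx":0,"ry":0,"rz":0,"grip":0.5},{"dx":0,"dy":0,"dz":0,"rx":0,"ry":0,"rz":0,"grip":0.6},{"dx":0,"dy":0,"dz":0,"rx":0,"ry":0,"rz":0,"grip":0.6},{"dx":0,"dy":0,"dz":0,"rx":0,"ry":0,"rz":0,"grip":0.6},{"dx":0,"dy":0,"dz":0,"rx":0,"ry":0,"rz":0,"grip":0.6}]' 50 && python3 -c "
from h import *
plan([569,-323,28],9.2,30,0)
c=read_camera('wrist'); cv2.imwrite('pics/w2.png',c['color'][...,::-1])
"
```

```text
t: 1.87
eef_pos: [572.1, -326.7, 31.1]
orientation: [-0.195, 0.735, -0.626, 0.171]
ft_force: [0.7, 0.1, 1.0]
finger_gap: 68.2
t: 2.37
eef_pos: [571.4, -326.8, 32.8]
orientation: [-0.195, 0.735, -0.626, 0.172]
ft_force: [-3.6, 0.2, 7.9]
finger_gap: 49.1
t 2.37 eef [ 571.4 -326.8   32.8] tgt [ 570.  -322.8   26.3] d [-0.012  0.033 -0.054] r [0.005 0.002 0.002] F [-3.6  0.2  7.9] gap 49.1 q [-0.81  0.58  1.89  0.92  0.54 -0.17]
```

View pics/w2.png

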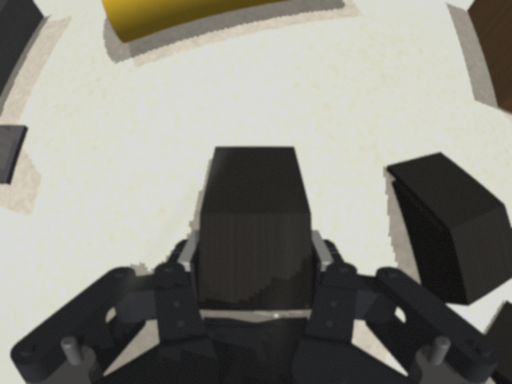

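Gripped: the gap is 49 mm and the wrist view shows the block between the pads at (255,250). I'll lift it, back away and measure how it sits in the hand.

```bash
python3 -m jog '[{"dx":0,"dy":0,"dz":0.15,"rx":0,"ry":0,"rz":0,"grip":0.6},{"dx":0,"dy":0,"dz":0.4,"rx":0,"ry":0,"rz":0,"grip":0.6},{"dx":0,"dy":0,"dz":0.7,"rx":0,"ry":0,"rz":0,"grip":0.6},{"dx":0,"dy":0,"dz":1,"rx":0,"ry":0,"rz":0,"grip":0.6},{"dx":0,"dy":0,"dz":1,"rx":0,"ry":0,"rz":0,"grip":0.6}]' && python3 -m jog '[{"dx":-0.25,"dy":0.1,"dz":0,"rx":0,"ry":0,"rz":-0.02,"grip":0.6},{"dx":-0.5,"dy":0.3,"dz":0.2,"rx":0,"ry":0,"rz":-0.05,"grip":0.6},{"dx":-0.75,"dy":0.5,"dz":0.3,"rx":0,"ry":0,"rz":-0.08,"grip":0.6},{"dx":-1,"dy":0.7,"dz":0.3,"rx":0,"ry":0,"rz":-0.08,"grip":0.6},{"dx":-1,"dy":0.9,"dz":0.3,"rx":0,"ry":0,"rz":-0.08,"grip":0.6},{"dx":-1,"dy":0.9,"dz":0.3,"rx":0,"ry":0,"rz":-0.08,"grip":0.6}]' && python3 -c "
from h import *
plan(st(-250,0,170),1.8,37,0)
"
```

```text
t: 2.83
eef_pos: [574.0, -329.3, 159.1]
orientation: [-0.194, 0.735, -0.625, 0.177]
ft_force: [0.4, -1.8, -1.4]
finger_gap: 49.3
t: 3.33
eef_pos: [446.5, -211.3, 185.1]
orientation: [-0.185, 0.695, -0.671, 0.179]
ft_force: [-1.2, 0.6, -3.4]
finger_gap: 49.5
t 3.33 eef [ 446.5 -211.3  185.1] tgt [439.3  30.2 168.4] d [-0.06   2.013 -0.139] r [ 0.003 -0.08  -0.002] F [-1.2  0.6 -3.4] gap 49.5 q [-0.8   0.13  2.1   0.65  0.65  0.26]
```

```bash
python3 -m jog '[{"dx":0,"dy":0.2,"dz":0,"rx":0,"ry":-0.02,"rz":0,"grip":0.6},{"dx":0,"dy":0.5,"dz":0,"rx":0,"ry":-0.06,"rz":0,"grip":0.6},{"dx":-0.03,"dy":0.8,"dz":0,"rx":0,"ry":-0.08,"rz":0,"grip":0.6},{"dx":-0.06,"dy":1,"dz":-0.03,"rx":0,"ry":-0.08,"rz":0,"grip":0.6}]' && python3 -m jog '[{"dx":0,"dy":0.3,"dz":0,"rx":0,"ry":0,"rz":0,"grip":0.6},{"dx":0,"dy":0.6,"dz":0,"rx":0,"ry":0,"rz":0,"grip":0.6},{"dx":0,"dy":0.9,"dz":0,"rx":0,"ry":0,"rz":0,"grip":0.6},{"dx":0,"dy":1,"dz":0,"rx":0,"ry":0,"rz":0,"grip":0.6},{"dx":0,"dy":1,"dz":0,"rx":0,"ry":0,"rz":0,"grip":0.6},{"dx":0,"dy":1,"dz":0,"rx":0,"ry":0,"rz":0,"grip":0.6}]' && python3 - <<'E'
from h import *
plan(st(-200,-2,105),1.8,37,0)
o=status.get_obs();q=o["orientation"];R=Ro.from_quat([q[1],q[2],q[3],q[0]]).as_matrix()
for n in("top","scene"):
    c=read_camera(n);P=cloud(c)
    cv2.imwrite(f"pics/{n}2.png",cv2.resize(c["color"][...,::-1][(slice(120,320),slice(180,440)) if n=="scene" else (slice(60,260),slice(120,380))],None,fx=2.5,fy=2.5,interpolation=cv2.INTER_CUBIC))
    L=(P-o["eef_pos"]) # in a frame yawed with tool
    L=L@Ro.from_euler('z',1.8,degrees=True).as_matrix()
    m=(c["range_z"]>0)&(abs(L[...,1])<20)&(L[...,0]>-30)&(L[...,0]<100)&(L[...,2]>-60)&(L[...,2]<40)
    l=L[m]; print(n,m.sum())
    for x in range(-30,100,8):
        s=l[(l[:,0]>=x)&(l[:,0]<x+8)]
        if len(s): print(x,len(s),s[:,2].min().round(1),np.median(s[:,2]).round(1),s[:,2].max().round(1), s[:,0].mean().round(1))
E
```

```text
t: 3.67
eef_pos: [441.3, -94.9, 181.5]
orientation: [-0.226, 0.682, -0.659, 0.224]
ft_force: [-0.4, 0.2, -2.1]
finger_gap: 49.2
t: 4.17
eef_pos: [447.5, 24.3, 187.1]
orientation: [-0.224, 0.683, -0.658, 0.223]
ft_force: [0.6, 0.9, -2.9]
finger_gap: 49.3
t 4.17 eef [447.5  24.3 187.1] tgt [489.4  29.8 103.4] d [ 0.349  0.046 -0.697] r [ 0.006 -0.001 -0.002] F [ 0.6  0.9 -2.9] gap 49.3 q [-0.1   0.01  2.33  0.42  0.18  1.05]
top 396
-30 12 5.9 10.1 12.3 -23.2
-22 30 7.3 11.1 14.0 -17.8
-14 34 6.3 11.8 14.8 -10.3
-6 36 8.1 11.8 17.2 -1.7
2 25 9.8 14.8 18.3 6.0
10 39 12.3 15.3 19.0 14.0
18 28 6.7 11.7 14.5 22.1
26 36 -0.1 6.9 11.1 29.7
34 33 -1.8 1.1 7.5 38.2
42 32 -9.1 -4.2 1.5 45.9
50 34 -13.7 -9.3 -3.0 54.2
58 31 -19.9 -14.4 -9.2 62.1
66 26 -23.9 -19.8 -14.1 69.3
scene 181
-30 2 11.9 23.9 35.9 -25.7
-22 16 9.9 12.9 39.1 -17.8
-14 14 11.3 12.8 38.7 -10.0
-6 10 11.1 13.9 15.0 -1.7
2 12 12.7 14.5 17.5 6.0
10 12 11.1 14.6 16.5 14.2
18 25 4.8 12.9 18.0 22.4
26 23 2.6 6.7 12.2 29.9
34 21 -3.0 1.0 7.3 38.1
42 23 -7.7 -2.7 4.6 46.2
50 12 -13.3 -7.9 -3.6 52.1
58 9 -16.5 -13.9 -9.3 61.2
66 2 -18.7 -18.6 -18.4 68.2
```

View pics/scene2.png

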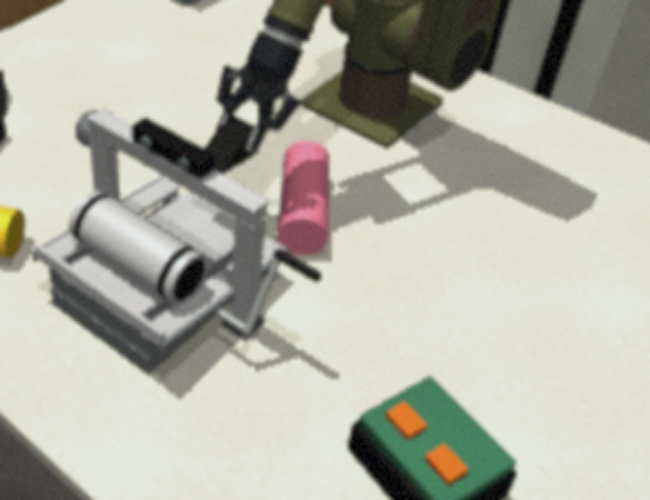

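The scene shows the chock held level in front of the ramp, with the tube and gate undisturbed. q3 and q5 are close to their limits here, so I'll fit a quick arm model and check the path ahead.

```bash
cat > ik.py <<'E'
from h import *
from scipy.optimize import least_squares
D=[([-1.3235,.3075,1.5077],[181.1,-545.1,247.5],[-6.6e-4,.81096,-.58509,-7.9e-4]),
([-1.03,.21,1.72],[423,-398.3,247.5],[-.121,.747,-.635,.153]),
([-.91,.39,1.89],[507.8,-333.1,127.6],[-.196,.736,-.627,.166]),
([-.81,.58,1.89],[571.4,-326.8,32.8],[-.195,.735,-.626,.172]),
([-.8,.13,2.1],[446.5,-211.3,185.1],[-.185,.695,-.671,.179]),
([-.1,.01,2.33],[447.5,24.3,187.1],[-.224,.683,-.658,.223])]
zd=lambda q:Ro.from_quat([q[1],q[2],q[3],q[0]]).as_matrix()[:,2]
def wr(q,a):
    s=q[1]+q[2]
    r=a[0]+a[1]*np.sin(q[1])+a[2]*np.sin(s)+a[5]*np.cos(s); z=a[3]+a[1]*np.cos(q[1])+a[2]*np.cos(s)-a[5]*np.sin(s)
    return np.array([r*np.cos(q[0]),r*np.sin(q[0]),z])
f=lambda a:np.concatenate([wr(q,a)+a[4]*zd(o)-p for q,p,o in D]+[[ (a[5])*.02]])
S=least_squares(f,[50,450,450,300,230,0.]); A=S.x
def ik(g,yaw,lean,q0=(0,.3,2.)):
    z=rot(yaw,lean).as_matrix()[:,2]; w=np.array(g)+2*z-A[4]*z
    q=least_squares(lambda q:wr(q,A)-w,q0).x
    fd=np.array([np.sin(q[1]+q[2])*np.cos(q[0]),np.sin(q[1]+q[2])*np.sin(q[0]),np.cos(q[1]+q[2])])
    return q, np.arccos(fd@z)
E
python3 - <<'E'
from ik import *
print(A.round(1),abs(S.fun).max())
for x,z in[(-230,140),(-200,120),(-150,105),(-93,102)]:
    for l in(30,33,37,41): 
        q,q5=ik(st(x,-2,z),1.8,l); print(x,z,l,q.round(2),"sum",(q[1]+q[2]).round(2),"q5",q5.round(2))
E
```

```text
[-62.3 712.9 469.3 296.4 464.2 159.7] 41.761563488366306
-230 140 30 [0.09 0.15 2.28] sum 2.44 q5 0.19
-230 140 33 [0.1  0.17 2.34] sum 2.5 q5 0.07
-230 140 37 [0.11 0.2  2.41] sum 2.61 q5 0.12
-230 140 41 [0.12 0.27 2.49] sum 2.75 q5 0.33
-200 120 30 [0.09 0.23 2.26] sum 2.49 q5 0.13
-200 120 33 [0.09 0.25 2.31] sum 2.56 q5 0.03
-200 120 37 [0.1  0.29 2.38] sum 2.67 q5 0.18
-200 120 41 [0.11 0.36 2.46] sum 2.81 q5 0.39
-150 105 30 [0.08 0.31 2.19] sum 2.5 q5 0.13
-150 105 33 [0.08 0.32 2.24] sum 2.56 q5 0.03
-150 105 37 [0.09 0.36 2.31] sum 2.66 q5 0.17
-150 105 41 [0.09 0.41 2.38] sum 2.79 q5 0.36
-93 102 30 [0.07 0.36 2.09] sum 2.44 q5 0.18
-93 102 33 [0.07 0.37 2.14] sum 2.5 q5 0.07
-93 102 37 [0.08 0.39 2.2 ] sum 2.59 q5 0.1
-93 102 41 [0.08 0.43 2.27] sum 2.7 q5 0.28
```

```bash
sed -i 's/return np.array(\[r\*np.cos(q\[0\]),r\*np.sin(q\[0\]),z\])/return np.array([r*np.cos(q[0])-a[6]*np.sin(q[0]),r*np.sin(q[0])+a[6]*np.cos(q[0]),z])/; s/,230,0.\])/,230,0.,42.])/' ik.py
cat > scan.py <<'E'
from ik import *
print(A.round(1),abs(S.fun).max())
for x,z in[(-230,140),(-200,120),(-150,105),(-93,102)]:
    for l in(30,33,37,41): 
        q,q5=ik(st(x,-2,z),1.8,l); print(x,z,l,q.round(2),"sum",(q[1]+q[2]).round(2),"q5",q5.round(2))
E
python3 scan.py
```

```text
[1.000e-01 6.452e+02 4.160e+02 1.939e+02 3.555e+02 1.090e+02 4.260e+01] 2.1805453656521356
-230 140 30 [-0.07  0.14  2.29] sum 2.43 q5 0.19
-230 140 33 [-0.07  0.15  2.34] sum 2.48 q5 0.1
-230 140 37 [-0.08  0.17  2.4 ] sum 2.56 q5 0.09
-230 140 41 [-0.09  0.2   2.46] sum 2.66 q5 0.25
-200 120 30 [-0.06  0.22  2.27] sum 2.49 q5 0.14
-200 120 33 [-0.06  0.23  2.31] sum 2.54 q5 0.06
-200 120 37 [-0.07  0.26  2.37] sum 2.63 q5 0.14
-200 120 41 [-0.08  0.29  2.44] sum 2.73 q5 0.31
-150 105 30 [-0.05  0.31  2.19] sum 2.49 q5 0.13
-150 105 33 [-0.05  0.32  2.23] sum 2.55 q5 0.05
-150 105 37 [-0.06  0.34  2.29] sum 2.63 q5 0.14
-150 105 41 [-0.06  0.37  2.35] sum 2.72 q5 0.3
-93 102 30 [-0.04  0.37  2.07] sum 2.44 q5 0.18
-93 102 33 [-0.04  0.37  2.12] sum 2.49 q5 0.09
-93 102 37 [-0.04  0.39  2.17] sum 2.56 q5 0.08
-93 102 41 [-0.05  0.41  2.23] sum 2.64 q5 0.22
```

The model fit is good to 2 mm. It shows that a 37° lean on the ramp falls into the wrist singularity (q5 < 0.1), while 30° works. The chock must therefore be regripped at ≈ 23° lean, so that a 30° hand holds it parallel to the 7° ramp. I'll set it down on a clear patch and regrip.

```bash
python3 -m jog '[{"dx":0,"dy":-0.2,"dz":0,"rx":0,"ry":0.02,"rz":0,"grip":0.6},{"dx":0,"dy":-0.5,"dz":0,"rx":0,"ry":0.06,"rz":0,"grip":0.6},{"dx":0,"dy":-0.8,"dz":0,"rx":0,"ry":0.08,"rz":0,"grip":0.6},{"dx":0,"dy":-1,"dz":0,"rx":0,"ry":0.08,"rz":0,"grip":0.6}]' && python3 -m jog '[{"dx":0,"dy":-0.3,"dz":0,"rx":0,"ry":0,"rz":0,"grip":0.6},{"dx":0.1,"dy":-0.6,"dz":0,"rx":0,"ry":0,"rz":0,"grip":0.6},{"dx":0.3,"dy":-0.9,"dz":-0.2,"rx":0,"ry":0,"rz":0,"grip":0.6},{"dx":0.6,"dy":-1,"dz":-0.5,"rx":0,"ry":0,"rz":0,"grip":0.6},{"dx":0.6,"dy":-1,"dz":-0.8,"rx":0,"ry":0,"rz":0,"grip":0.6},{"dx":0.6,"dy":-1,"dz":-0.8,"rx":0,"ry":0,"rz":0,"grip":0.6}]' && python3 - <<'E'
from ik import *
plan([521,-212,34],1.8,30,0)
for l in(30,23): print(ik([521,-212,30],1.8,l))
E
```

```text
t: 4.6
eef_pos: [450.7, -101.6, 189.2]
orientation: [-0.183, 0.695, -0.671, 0.183]
ft_force: [1.0, -0.0, -1.9]
finger_gap: 49.4
t: 5.1
eef_pos: [520.1, -220.8, 84.7]
orientation: [-0.181, 0.694, -0.673, 0.178]
ft_force: [-0.8, 0.8, -2.5]
finger_gap: 49.1
t 5.1 eef [ 520.1 -220.8   84.7] tgt [ 522.  -212.    32.3] d [ 0.016  0.074 -0.437] r [ 0.003 -0.007  0.001] F [-0.8  0.8 -2.5] gap 49.1 q [-0.68  0.39  2.1   0.94  0.4   0.03]
(array([-0.66816678,  0.51084021,  2.16478995]), np.float64(0.33144328117057126))
(array([-0.61116447,  0.48833163,  2.07777607]), np.float64(0.3408320260993974))
```

```bash
python3 -m jog '[{"dx":0,"dy":0,"dz":-0.2,"rx":0,"ry":-0.007,"rz":0,"grip":0.6},{"dx":0,"dy":0,"dz":-0.35,"rx":0,"ry":-0.007,"rz":0,"grip":0.6},{"dx":0,"dy":0,"dz":-0.41,"rx":0,"ry":-0.007,"rz":0,"grip":0.6},{"dx":0,"dy":0,"dz":-0.41,"rx":0,"ry":-0.007,"rz":0,"grip":0.6},{"dx":0,"dy":0,"dz":-0.43,"rx":0,"ry":-0.007,"rz":0,"grip":0.6},{"dx":0,"dy":0,"dz":-0.43,"rx":0,"ry":-0.007,"rz":0,"grip":0.6}]' && python3 -c "
from h import *
plan([521,-221,28],1.8,23,0)"
```

```text
t: 5.6
eef_pos: [520.0, -218.5, 39.4]
orientation: [-0.186, 0.694, -0.671, 0.185]
ft_force: [-0.0, 0.1, -1.5]
finger_gap: 49.1
t 5.6 eef [ 520.  -218.5   39.4] tgt [ 521.8 -221.    26.2] d [ 0.015 -0.021 -0.11 ] r [ 0.002  0.082 -0.001] F [-0.   0.1 -1.5] gap 49.1 q [-0.68  0.49  2.16  1.36  0.34 -0.42]
```

```bash
python3 -m jog '[{"dx":0,"dy":0,"dz":-0.02,"rx":0,"ry":0,"rz":0,"grip":0.6},{"dx":0,"dy":0,"dz":-0.05,"rx":0,"ry":0,"rz":0,"grip":0.6},{"dx":0,"dy":0,"dz":-0.05,"rx":0,"ry":0,"rz":0,"grip":0.6},{"dx":0,"dy":0,"dz":-0.05,"rx":0,"ry":0,"rz":0,"grip":0.6}]' && python3 -c "
from h import *
plan([521,-221,28],1.8,23,0)"
```

```text
t: 5.93
eef_pos: [520.1, -217.5, 33.8]
orientation: [-0.186, 0.694, -0.67, 0.184]
ft_force: [0.0, 0.4, -1.6]
finger_gap: 49.5
t 5.93 eef [ 520.1 -217.5   33.8] tgt [ 521.8 -221.    26.2] d [ 0.014 -0.029 -0.064] r [ 0.002  0.082 -0.001] F [ 0.   0.4 -1.6] gap 49.5 q [-0.68  0.5   2.16  1.41  0.34 -0.47]
```

```bash
python3 -m jog '[{"dx":0,"dy":0,"dz":0,"rx":0,"ry":0,"rz":0,"grip":0.5},{"dx":0,"dy":0,"dz":0,"rx":0,"ry":0,"rz":0,"grip":0.35},{"dx":0,"dy":0,"dz":0,"rx":0,"ry":0,"rz":0,"grip":0.2},{"dx":0,"dy":0,"dz":0,"rx":0,"ry":0,"rz":0,"grip":0.2},{"dx":0,"dy":0,"dz":0,"rx":0,"ry":0.03,"rz":0,"grip":0.2},{"dx":-0.01,"dy":0,"dz":-0.02,"rx":0,"ry":0.06,"rz":0,"grip":0.2},{"dx":-0.01,"dy":0,"dz":-0.04,"rx":0,"ry":0.082,"rz":0,"grip":0.2},{"dx":-0.01,"dy":0,"dz":-0.06,"rx":0,"ry":0.082,"rz":0,"grip":0.2},{"dx":-0.01,"dy":0,"dz":-0.06,"rx":0,"ry":0.082,"rz":0,"grip":0.2},{"dx":-0.01,"dy":0,"dz":-0.06,"rx":0,"ry":0.082,"rz":0,"grip":0.2}]' && python3 -c "
from h import *
plan([518,-217.5,28],1.8,23,0)
c=read_camera('wrist'); cv2.imwrite('pics/w3.png',c['color'][...,::-1])"
```

```text
t: 6.77
eef_pos: [519.1, -217.0, 26.1]
orientation: [-0.143, 0.705, -0.681, 0.139]
ft_force: [-1.4, -0.1, -1.5]
finger_gap: 68.6
t 6.77 eef [ 519.1 -217.    26.1] tgt [ 518.8 -217.5   26.2] d [-0.003 -0.004  0.   ] r [ 0.001 -0.    -0.002] F [-1.4 -0.1 -1.5] gap 68.6 q [-0.62  0.49  2.08  0.79  0.34  0.19]
```

View pics/w3.png

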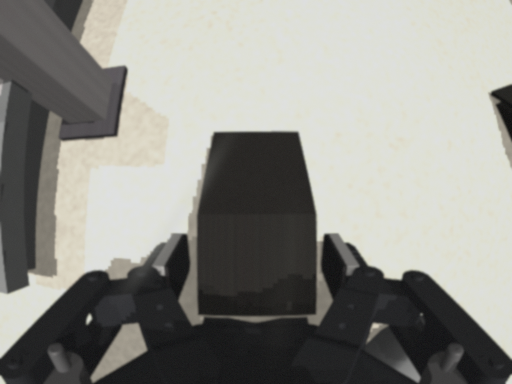

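The chock stands flat at (255,230), square between the open pads. I'll close on it and lift.

```bash
python3 -m jog '[{"dx":0,"dy":0,"dz":0,"rx":0,"ry":0,"rz":0,"grip":0.35},{"dx":0,"dy":0,"dz":0,"rx":0,"ry":0,"rz":0,"grip":0.5},{"dx":0,"dy":0,"dz":0,"rx":0,"ry":0,"rz":0,"grip":0.6},{"dx":0,"dy":0,"dz":0,"rx":0,"ry":0,"rz":0,"grip":0.6},{"dx":0,"dy":0,"dz":0,"rx":0,"ry":0,"rz":0,"grip":0.6},{"dx":0,"dy":0,"dz":0,"rx":0,"ry":0,"rz":0,"grip":0.6}]' 50 && python3 -m jog '[{"dx":-0.1,"dy":0,"dz":0.3,"rx":0,"ry":0,"rz":0,"grip":0.6},{"dx":-0.2,"dy":0,"dz":0.6,"rx":0,"ry":0,"rz":0,"grip":0.6},{"dx":-0.3,"dy":0,"dz":0.9,"rx":0,"ry":0,"rz":0,"grip":0.6},{"dx":-0.5,"dy":0,"dz":1,"rx":0,"ry":0,"rz":0,"grip":0.6},{"dx":-0.5,"dy":0,"dz":1,"rx":0,"ry":0,"rz":0,"grip":0.6}]' && python3 - <<'E'
from ik import *
plan(st(-220,-2,140),1.8,30,0)
for x,z in[(-230,140),(-220,125),(-200,115),(-170,108),(-150,104),(-120,106),(-93,102)]:
    q,q5=ik(st(x,-2,z),1.8,30); print(x,z,q.round(2),q5.round(2))
E
```

```text
t: 7.32
eef_pos: [518.0, -216.9, 25.9]
orientation: [-0.142, 0.705, -0.681, 0.138]
ft_force: [-4.0, 1.2, 5.2]
finger_gap: 49.4
t: 7.73
eef_pos: [456.5, -216.8, 148.1]
orientation: [-0.142, 0.705, -0.681, 0.14]
ft_force: [-1.2, 0.4, -1.9]
finger_gap: 49.4
t 7.73 eef [ 456.5 -216.8  148.1] tgt [469.2  29.1 138.3] d [ 0.105  2.05  -0.082] r [ 0.005 -0.078 -0.002] F [-1.2  0.4 -1.9] gap 49.4 q [-0.71  0.21  2.06  0.47  0.63  0.47]
-230 140 [-0.07  0.14  2.29] 0.19
-220 125 [-0.07  0.19  2.3 ] 0.14
-200 115 [-0.06  0.24  2.27] 0.12
-170 108 [-0.05  0.28  2.22] 0.12
-150 104 [-0.05  0.31  2.19] 0.13
-120 106 [-0.04  0.33  2.12] 0.17
-93 102 [-0.04  0.37  2.07] 0.18
```

```bash
python3 -m jog '[{"dx":0,"dy":0.2,"dz":0.1,"rx":0,"ry":0,"rz":0,"grip":0.6},{"dx":0,"dy":0.5,"dz":0.25,"rx":0,"ry":-0.02,"rz":0,"grip":0.6},{"dx":0,"dy":0.8,"dz":0.25,"rx":0,"ry":-0.045,"rz":0,"grip":0.6},{"dx":0,"dy":1,"dz":0.25,"rx":0,"ry":-0.045,"rz":0,"grip":0.6}]' && python3 -m jog '[{"dx":0,"dy":0.3,"dz":0,"rx":0,"ry":0,"rz":0,"grip":0.6},{"dx":0,"dy":0.6,"dz":0,"rx":0,"ry":0,"rz":0,"grip":0.6},{"dx":0.05,"dy":0.9,"dz":-0.05,"rx":0,"ry":0,"rz":0,"grip":0.6},{"dx":0.1,"dy":1,"dz":-0.1,"rx":0,"ry":0,"rz":0,"grip":0.6},{"dx":0.1,"dy":1.0,"dz":-0.15,"rx":0,"ry":0,"rz":0,"grip":0.6},{"dx":0.1,"dy":1,"dz":-0.15,"rx":0,"ry":0,"rz":0,"grip":0.6},{"dx":0.1,"dy":1,"dz":-0.15,"rx":0,"ry":0,"rz":0,"grip":0.6}]' && python3 - <<'E'
from ik import *
plan(st(-170,-2,112),1.8,27,0)
plan(st(-115,-2,110),1.8,30,0)
E
```

```text
t: 8.07
eef_pos: [455.7, -94.1, 174.5]
orientation: [-0.167, 0.699, -0.676, 0.162]
ft_force: [-0.7, 1.1, -3.7]
finger_gap: 49.4
t: 8.65
eef_pos: [469.4, 23.1, 156.4]
orientation: [-0.165, 0.7, -0.676, 0.162]
ft_force: [-0.5, -0.4, -1.7]
finger_gap: 49.8
t 8.65 eef [469.4  23.1 156.4] tgt [519.1  30.7 110.2] d [ 0.414  0.063 -0.385] r [ 0.002 -0.003 -0.002] F [-0.5 -0.4 -1.7] gap 49.8 q [-0.08  0.11  2.2   0.13  0.37  1.35]
t 8.65 eef [469.4  23.1 156.4] tgt [574.1  32.4 108.3] d [ 0.873  0.078 -0.401] r [ 0.003 -0.036 -0.002] F [-0.5 -0.4 -1.7] gap 49.8 q [-0.08  0.11  2.2   0.13  0.37  1.35]
```

```bash
python3 -m jog '[{"dx":0.1,"dy":0.02,"dz":-0.1,"rx":0,"ry":0,"rz":0,"grip":0.6},{"dx":0.2,"dy":0.04,"dz":-0.2,"rx":0,"ry":0,"rz":0,"grip":0.6},{"dx":0.3,"dy":0.06,"dz":-0.3,"rx":0,"ry":0,"rz":0,"grip":0.6},{"dx":0.41,"dy":0.06,"dz":-0.38,"rx":0,"ry":0,"rz":0,"grip":0.6},{"dx":0.41,"dy":0.06,"dz":-0.38,"rx":0,"ry":0,"rz":0,"grip":0.6},{"dx":0.41,"dy":0.06,"dz":-0.38,"rx":0,"ry":0,"rz":0,"grip":0.6},{"dx":0.41,"dy":0.06,"dz":-0.38,"rx":0,"ry":0,"rz":0,"grip":0.6}]' && python3 - <<'E'
from ik import *
plan(st(-115,-2,108),1.8,30,0)
o=status.get_obs()
c=read_camera("scene");P=cloud(c)
cv2.imwrite("pics/s3.png",cv2.resize(c["color"][...,::-1][130:290,220:400],None,fx=4,fy=4,interpolation=cv2.INTER_CUBIC))
L=(P-o["eef_pos"])@Ro.from_euler('z',1.8,degrees=True).as_matrix()
m=(c["range_z"]>0)&(abs(L[...,1])<22)&(L[...,0]>10)&(L[...,0]<160)&(L[...,2]>-80)&(L[...,2]<30)
l=L[m]
for x in range(10,160,8):
    s=l[(l[:,0]>=x)&(l[:,0]<x+8)]
    if len(s): print(x,len(s),np.percentile(s[:,2],[0,50,100]).round(1))
E
```

```text
t: 9.23
eef_pos: [518.8, 29.1, 112.1]
orientation: [-0.166, 0.699, -0.676, 0.163]
ft_force: [-0.4, 1.2, -1.3]
finger_gap: 49.2
t 9.23 eef [518.8  29.1 112.1] tgt [574.1  32.4 106.3] d [ 0.461  0.027 -0.049] r [ 0.003 -0.035 -0.   ] F [-0.4  1.2 -1.3] gap 49.2 q [-0.05  0.27  2.17  0.14  0.24  1.37]
10 3 [-45.5 -45.  -44.8]
18 5 [-50.6 -43.5  13.4]
26 27 [-45.9  11.9  18.7]
34 30 [-49.2   5.8  14.4]
42 23 [-44.3   0.5   6.9]
50 37 [-43.9  -6.1   8.2]
58 48 [-43.6 -12.6  -2.6]
66 33 [-42.7 -19.5  -6.5]
```

View pics/s3.png

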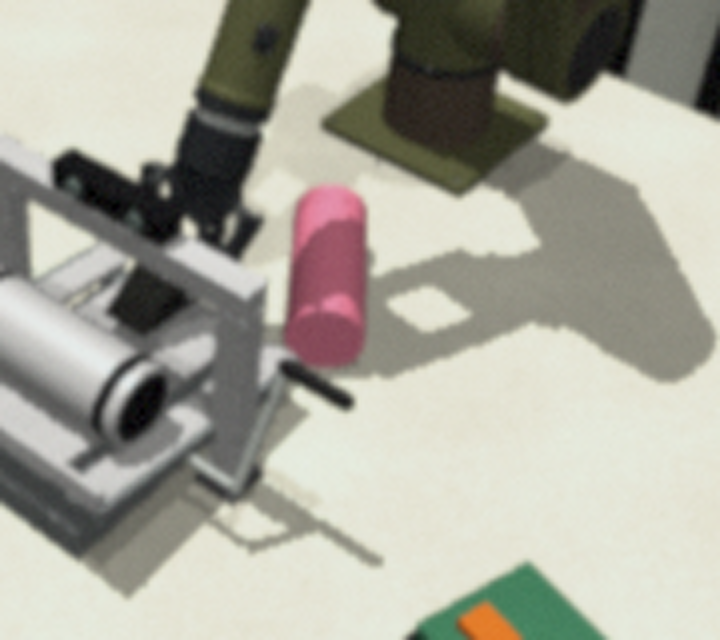

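The chock is held on line below the beam and above the plate, and the tube and gate are untouched. I'll advance with the lean at 30°.

```bash
python3 -m jog '[{"dx":0.08,"dy":0.01,"dz":-0.03,"rx":0,"ry":-0.01,"rz":0,"grip":0.6},{"dx":0.16,"dy":0.02,"dz":-0.05,"rx":0,"ry":-0.02,"rz":0,"grip":0.6},{"dx":0.24,"dy":0.03,"dz":-0.07,"rx":0,"ry":-0.03,"rz":0,"grip":0.6},{"dx":0.32,"dy":0.03,"dz":-0.07,"rx":0,"ry":-0.035,"rz":0,"grip":0.6},{"dx":0.4,"dy":0.03,"dz":-0.07,"rx":0,"ry":-0.035,"rz":0,"grip":0.6},{"dx":0.4,"dy":0.03,"dz":-0.07,"rx":0,"ry":-0.035,"rz":0,"grip":0.6},{"dx":0.4,"dy":0.03,"dz":-0.07,"rx":0,"ry":-0.035,"rz":0,"grip":0.6}]' && python3 - <<'E'
from ik import *
plan(st(-103,-2,100.6),1.8,30,0)
plan(st(-96,-2,101.4),1.8,30,0)
E
```

```text
t: 9.87
eef_pos: [568.6, 33.4, 104.5]
orientation: [-0.185, 0.694, -0.671, 0.183]
ft_force: [-1.0, 0.1, -2.1]
finger_gap: 49.7
t 9.87 eef [568.6  33.4 104.5] tgt [586.1  32.8  98.9] d [ 0.146 -0.005 -0.047] r [ 0.004  0.002 -0.001] F [-1.   0.1 -2.1] gap 49.7 q [-0.03  0.33  2.13  0.18  0.16  1.33]
t 9.87 eef [568.6  33.4 104.5] tgt [593.1  33.   99.7] d [ 0.204 -0.004 -0.041] r [ 0.004  0.002 -0.001] F [-1.   0.1 -2.1] gap 49.7 q [-0.03  0.33  2.13  0.18  0.16  1.33]
```

```bash
python3 -m jog '[{"dx":0.05,"dy":0,"dz":-0.01,"rx":0,"ry":0,"rz":0,"grip":0.6},{"dx":0.1,"dy":0,"dz":-0.02,"rx":0,"ry":0,"rz":0,"grip":0.6},{"dx":0.1,"dy":0,"dz":-0.035,"rx":0,"ry":0,"rz":0,"grip":0.6},{"dx":0.1,"dy":0,"dz":-0.05,"rx":0,"ry":0,"rz":0,"grip":0.6},{"dx":0.1,"dy":0,"dz":-0.05,"rx":0,"ry":0,"rz":0,"grip":0.6}]' && python3 - <<'E'
from ik import *
import time
plan(st(-96,-2,101.4),1.8,30,0)
fs=[]
for i in range(4):
    c=read_camera("scene"); o=status.get_obs(); fs.append(o["ft_force"])
print("F",np.mean(fs,0).round(2))
P=cloud(c); L=(P-O)@Ro.from_euler('z',1.8,degrees=True).as_matrix()
k=c["range_z"]>0
m=k&(abs(L[...,1])<85)&(L[...,2]>115)&(L[...,2]<175)&(abs(L[...,0]+5)<45); l=L[m]
s=least_squares(lambda a:np.hypot(l[:,0]-a[0],l[:,2]-a[1])-40,[-5,125],loss='soft_l1'); print("tube stand x,z",s.x.round(1),m.sum())
m=k&(abs(L[...,1]+2)<22)&(L[...,0]>-92)&(L[...,0]<-40)&(L[...,2]>70)&(L[...,2]<135); l=L[m]
for x in range(-92,-36,8):
    q=l[(l[:,0]>=x)&(l[:,0]<x+8)]
    if len(q): print(x,len(q),np.percentile(q[:,2],[0,50,100]).round(1))
E
```

```text
t: 10.28
eef_pos: [580.3, 33.6, 98.0]
orientation: [-0.185, 0.694, -0.671, 0.183]
ft_force: [0.4, -0.4, -0.6]
finger_gap: 49.3
t 10.28 eef [580.3  33.6  98. ] tgt [593.1  33.   99.7] d [ 0.107 -0.005  0.014] r [ 0.004  0.002 -0.001] F [ 0.4 -0.4 -0.6] gap 49.3 q [-0.03  0.36  2.11  0.18  0.15  1.33]
F [ 0.35  0.2  -0.3 ]
tube stand x,z [ -6.8 124.3] 893
-92 20 [113.8 119.  123.4]
-84 28 [108.2 113.1 119.4]
-76 19 [105.4 108.4 112.6]
```

```bash
python3 -m jog '[{"dx":0.03,"dy":0,"dz":0.004,"rx":0,"ry":0,"rz":0,"grip":0.6},{"dx":0.06,"dy":0,"dz":0.008,"rx":0,"ry":0,"rz":0,"grip":0.6},{"dx":0.09,"dy":0,"dz":0.011,"rx":0,"ry":0,"rz":0,"grip":0.6},{"dx":0.1,"dy":0,"dz":0.012,"rx":0,"ry":0,"rz":0,"grip":0.6},{"dx":0.1,"dy":0,"dz":0.012,"rx":0,"ry":0,"rz":0,"grip":0.6}]' && cat > chk.py <<'E'
from ik import *
plan(st(-93,-2,101.8),1.8,30,0)
fs=[];ts=[]
for i in range(4):
    c=read_camera("scene"); o=status.get_obs(); fs.append(o["ft_force"])
    P=cloud(c); L=(P-O)@Ro.from_euler('z',1.8,degrees=True).as_matrix(); k=c["range_z"]>0
    m=k&(abs(L[...,1])<85)&(L[...,2]>115)&(L[...,2]<175)&(abs(L[...,0]+5)<45); l=L[m]
    ts.append(least_squares(lambda a:np.hypot(l[:,0]-a[0],l[:,2]-a[1])-40,[-5,125],loss='soft_l1').x)
print("F",np.mean(fs,0).round(2),"tube",np.mean(ts,0).round(2),np.std(ts,0).round(2))
E
python3 chk.py
```

```text
t: 10.9
eef_pos: [591.1, 33.8, 99.2]
orientation: [-0.184, 0.695, -0.671, 0.182]
ft_force: [-3.2, 0.3, 5.0]
finger_gap: 49.4
t 10.9 eef [591.1  33.8  99.2] tgt [596.1  33.1 100.1] d [ 0.042 -0.005  0.007] r [ 0.004  0.001 -0.001] F [-3.2  0.3  5. ] gap 49.4 q [-0.03  0.36  2.08  0.16  0.17  1.35]
F [-4.73  0.61  5.84] tube [ -6.78 124.27] [0.05 0.06]
```

```bash
python3 -m jog '[{"dx":0,"dy":0,"dz":0.005,"rx":0,"ry":0,"rz":0,"grip":0.6},{"dx":0.012,"dy":0,"dz":0.007,"rx":0,"ry":0,"rz":0,"grip":0.6},{"dx":0.025,"dy":0,"dz":0.009,"rx":0,"ry":0,"rz":0,"grip":0.6},{"dx":0.025,"dy":0,"dz":0.009,"rx":0,"ry":0,"rz":0,"grip":0.6}]' && python3 chk.py
```

```text
t: 11.43
eef_pos: [594.4, 33.6, 99.7]
orientation: [-0.184, 0.695, -0.671, 0.182]
ft_force: [-0.9, -0.2, -2.1]
finger_gap: 49.2
t 11.43 eef [594.4  33.6  99.7] tgt [596.1  33.1 100.1] d [ 0.014 -0.004  0.003] r [ 0.004  0.    -0.001] F [-0.9 -0.2 -2.1] gap 49.2 q [-0.03  0.37  2.08  0.15  0.18  1.36]
F [-0.13  0.01 -3.38] tube [ -5.89 124.34] [0.1  0.04]
```

The tube moved 0.9 mm, so the chock is now in contact. I'll ease off, set it down and release.

```bash
python3 -m jog '[{"dx":-0.003,"dy":0,"dz":-0.004,"rx":0,"ry":0,"rz":0,"grip":0.6},{"dx":-0.005,"dy":0,"dz":-0.009,"rx":0,"ry":0,"rz":0,"grip":0.6},{"dx":-0.005,"dy":0,"dz":-0.009,"rx":0,"ry":0,"rz":0,"grip":0.6},{"dx":-0.005,"dy":0,"dz":-0.009,"rx":0,"ry":0,"rz":0,"grip":0.6}]' && python3 chk.py && python3 -m jog '[{"dx":0,"dy":0,"dz":0,"rx":0,"ry":0,"rz":0,"grip":0.5},{"dx":0,"dy":0,"dz":0,"rx":0,"ry":0,"rz":0,"grip":0.4},{"dx":0,"dy":0,"dz":0,"rx":0,"ry":0,"rz":0,"grip":0.3},{"dx":0,"dy":0,"dz":0,"rx":0,"ry":0,"rz":0,"grip":0.2},{"dx":0,"dy":0,"dz":0,"rx":0,"ry":0,"rz":0,"grip":0.2},{"dx":0,"dy":0,"dz":0,"rx":0,"ry":0,"rz":0,"grip":0.2}]' && python3 chk.py && python3 -c "
from h import *
c=read_camera('wrist'); cv2.imwrite('pics/w4.png',c['color'][...,::-1])"
```

```text
t: 11.97
eef_pos: [594.4, 33.6, 99.7]
orientation: [-0.185, 0.695, -0.671, 0.183]
ft_force: [-0.6, 1.0, 1.9]
finger_gap: 49.4
t 11.97 eef [594.4  33.6  99.7] tgt [596.1  33.1 100.1] d [ 0.014 -0.004  0.003] r [ 0.004  0.002 -0.001] F [-0.6  1.   1.9] gap 49.4 q [-0.03  0.37  2.08  0.16  0.17  1.36]
F [-2.46  0.66  2.73] tube [ -5.74 124.39] [0.09 0.06]
t: 12.67
eef_pos: [594.4, 33.5, 99.2]
orientation: [-0.185, 0.695, -0.671, 0.183]
ft_force: [0.3, 0.2, 0.1]
finger_gap: 68.3
t 12.67 eef [594.4  33.5  99.2] tgt [596.1  33.1 100.1] d [ 0.014 -0.004  0.007] r [ 0.004  0.001 -0.001] F [0.3 0.2 0.1] gap 68.3 q [-0.03  0.37  2.08  0.16  0.17  1.36]
F [-0.35 -0.01  0.21] tube [ -6.4  124.32] [0.06 0.05]
```

View pics/w4.png

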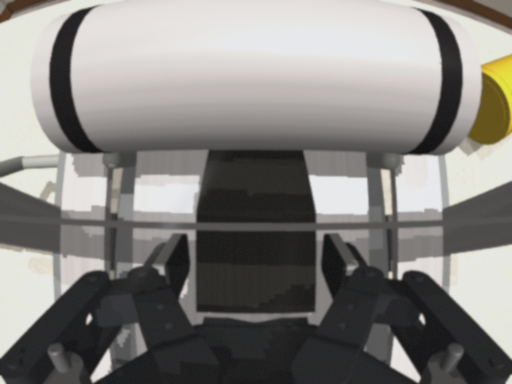

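The wrist view shows the chock at x≈255, centred under the tube (end bands at 70 and 440), with the thin end underneath. I'll back straight out and rise.

```bash
python3 -m jog '[{"dx":-0.1,"dy":0,"dz":0.005,"rx":0,"ry":0,"rz":0,"grip":0.2},{"dx":-0.25,"dy":-0.01,"dz":0.01,"rx":0,"ry":0,"rz":0,"grip":0.2},{"dx":-0.45,"dy":-0.015,"dz":0.05,"rx":0,"ry":0.02,"rz":0,"grip":0.2},{"dx":-0.65,"dy":-0.02,"dz":0.15,"rx":0,"ry":0.05,"rz":0,"grip":0.3},{"dx":-0.85,"dy":-0.02,"dz":0.3,"rx":0,"ry":0.08,"rz":0,"grip":0.5},{"dx":-1,"dy":-0.02,"dz":0.5,"rx":0,"ry":0.12,"rz":0,"grip":0.8},{"dx":-1,"dy":-0.02,"dz":0.7,"rx":0,"ry":0.16,"rz":0,"grip":1},{"dx":-1,"dy":-0.02,"dz":0.9,"rx":0,"ry":0.2,"rz":0,"grip":1},{"dx":-1,"dy":-0.02,"dz":0.9,"rx":0,"ry":0.2,"rz":0,"grip":1}]' && python3 - <<'E'
from ik import *
plan([470,256,255],1.8,0,0)
ts=[];bs=[]
for i in range(2):
  for n in("scene","top"):
    c=read_camera(n);P=cloud(c); L=(P-O)@Ro.from_euler('z',1.8,degrees=True).as_matrix(); k=c["range_z"]>0
    m=k&(abs(L[...,1])<85)&(L[...,2]>115)&(L[...,2]<175)&(abs(L[...,0]+5)<45); l=L[m]
    print(n,"tube",least_squares(lambda a:np.hypot(l[:,0]-a[0],l[:,2]-a[1])-40,[-5,125],loss='soft_l1').x.round(1))
    m=k&(abs(L[...,0]+90)<40)&(abs(L[...,1]-222)<40)&(L[...,2]>130)&(L[...,2]<200)&(c["color"].max(-1)<70); l=L[m]
    print("bar stand",len(l),l.mean(0).round(1),np.percentile(l,[2,98],axis=0).round(1).tolist())
    if n=="top":
      m=k&(abs(L[...,1]+2)<22)&(L[...,0]>-118)&(L[...,0]<-96)&(L[...,2]>95)&(L[...,2]<135); l=L[m]; print("chock block top",m.sum(),l.mean(0).round(1) if len(l) else 0, np.percentile(l[:,1],[2,98]) if len(l) else 0)
E
```

```text
t: 13.67
eef_pos: [478.9, 31.2, 213.3]
orientation: [-0.081, 0.714, -0.691, 0.075]
ft_force: [2.3, -0.0, 1.2]
finger_gap: 0.2
t 13.67 eef [478.9  31.2 213.3] tgt [470. 256. 253.] d [-0.074  1.873  0.331] r [-0.007  0.141 -0.001] F [ 2.3 -0.   1.2] gap 0.2 q [-0.04  0.11  1.9   0.03  0.91  1.49]
scene tube [ -6.4 124.2]
bar stand 63 [-85.3 220.3 176.1] [[-90.5, 189.2, 169.9], [-79.5, 253.0, 180.5]]
top tube [ -6.2 124.2]
bar stand 107 [-89.  211.1 173.8] [[-97.0, 183.1, 139.4], [-67.4, 247.5, 181.6]]
chock block top 90 [-107.2   -2.6  117.7] [-23.4268696   17.14299187]
scene tube [ -6.4 124.3]
bar stand 64 [-85.4 220.9 176.2] [[-91.6, 188.6, 170.7], [-80.1, 252.9, 179.9]]
top tube [ -6.2 124.1]
bar stand 107 [-88.7 211.1 173.5] [[-96.9, 183.3, 138.1], [-64.5, 246.9, 180.6]]
chock block top 90 [-107.3   -2.7  117.6] [-23.42307082  17.16564187]
```

The chock stands snug and the tube is within 0.5 mm of its start. Now the lever: I'll move round to above the bar.

```bash
python3 -m jog '[{"dx":-0.03,"dy":0.2,"dz":0.1,"rx":0,"ry":0,"rz":0,"grip":1},{"dx":-0.07,"dy":0.5,"dz":0.2,"rx":0,"ry":0.04,"rz":0,"grip":1},{"dx":-0.07,"dy":0.8,"dz":0.33,"rx":0,"ry":0.08,"rz":0,"grip":1},{"dx":-0.07,"dy":1,"dz":0.33,"rx":0,"ry":0.14,"rz":0,"grip":1}]' && python3 -m jog '[{"dx":0,"dy":0.3,"dz":0,"rx":0,"ry":0,"rz":0,"grip":1},{"dx":0,"dy":0.6,"dz":0,"rx":0,"ry":0,"rz":0,"grip":1},{"dx":0,"dy":0.95,"dz":0,"rx":0,"ry":0,"rz":0,"grip":1},{"dx":0.3,"dy":0.95,"dz":0,"rx":0,"ry":0,"rz":0,"grip":1},{"dx":0.6,"dy":0.95,"dz":0,"rx":0,"ry":0,"rz":0,"grip":1},{"dx":0.9,"dy":0.95,"dz":0,"rx":0,"ry":0,"rz":0,"grip":1},{"dx":0.9,"dy":0.95,"dz":0,"rx":0,"ry":0,"rz":0,"grip":1},{"dx":0.9,"dy":0.95,"dz":0,"rx":0,"ry":0,"rz":0,"grip":1}]' && python3 - <<'E'
from ik import *
b=st(-85,226,179+19+5); plan(b,1.8,0,0)
c=np.array([-30,67])
for d in range(60,-3,-6):
    t=np.radians(d); e=c+120*np.array([-np.cos(t),np.sin(t)])-(c+120*np.array([-.5,.866])); print(d,(e/120).round(3))
E
```

```text
t: 14.2
eef_pos: [463.5, 153.5, 248.0]
orientation: [-0.001, 0.719, -0.695, -0.008]
ft_force: [0.6, 0.1, 0.2]
finger_gap: 0.4
t: 14.87
eef_pos: [573.7, 264.8, 243.3]
orientation: [0.001, 0.718, -0.696, -0.008]
ft_force: [0.5, -1.2, -0.7]
finger_gap: -0.0
t 14.87 eef [573.7 264.8 243.3] tgt [595.9 261.2 201. ] d [ 0.185 -0.03  -0.353] r [-0.006 -0.008  0.   ] F [ 0.5 -1.2 -0.7] gap -0.0 q [0.36 0.39 1.38 0.01 1.37 1.89]
60 [-0.  0.]
54 [-0.088 -0.057]
48 [-0.169 -0.123]
42 [-0.243 -0.197]
36 [-0.309 -0.278]
30 [-0.366 -0.366]
24 [-0.414 -0.459]
18 [-0.451 -0.557]
12 [-0.478 -0.658]
6 [-0.495 -0.761]
0 [-0.5   -0.866]
```

```bash
python3 -m jog '[{"dx":0.09,"dy":-0.02,"dz":-0.1,"rx":0,"ry":0,"rz":0,"grip":1},{"dx":0.185,"dy":-0.03,"dz":-0.2,"rx":0,"ry":0,"rz":0,"grip":1},{"dx":0.185,"dy":-0.03,"dz":-0.3,"rx":0,"ry":0,"rz":0,"grip":1},{"dx":0.185,"dy":-0.03,"dz":-0.35,"rx":0,"ry":0,"rz":0,"grip":1},{"dx":0.185,"dy":-0.03,"dz":-0.35,"rx":0,"ry":0,"rz":0,"grip":1},{"dx":0.185,"dy":-0.03,"dz":-0.35,"rx":0,"ry":0,"rz":0,"grip":1}]' && python3 - <<'E'
from h import *
plan(st(-85,226,198),1.8,0,0)
c=read_camera('wrist'); cv2.imwrite('pics/w5.png',c['color'][...,::-1])
E
```

```text
t: 15.37
eef_pos: [595.0, 261.2, 203.8]
orientation: [-0.0, 0.718, -0.696, -0.008]
ft_force: [1.4, 0.1, -0.6]
finger_gap: -0.0
t 15.37 eef [595.  261.2 203.8] tgt [595.9 261.2 196. ] d [ 0.008  0.    -0.065] r [-0.007 -0.007 -0.   ] F [ 1.4  0.1 -0.6] gap -0.0 q [0.34 0.45 1.4  0.01 1.3  1.88]
```

View pics/w5.png

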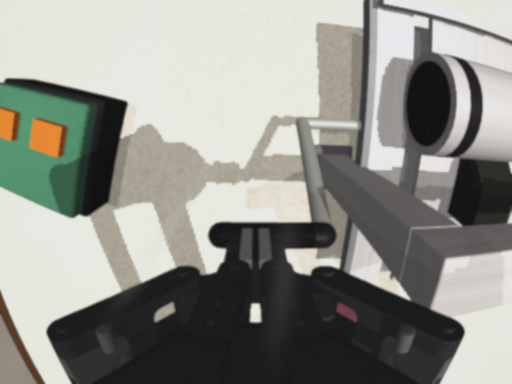

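The wrist view shows the bar at cols 210–335, row 235, with the closed tips over its middle at (257,245). The lever arm is to the right and clear. I'll check the bar position with wrist depth.

```bash
python3 - <<'E'
from h import *
c=read_camera('wrist');K=c["K"]
u,v=np.meshgrid(np.r_[212:232,300:330],np.arange(218,250)); z=c["range_z"][v,u]
d=np.stack([u-K[0,2],v-K[1,2]],-1); r=np.linalg.norm(d,axis=-1); th=r/K[0,0]
xy=d/r[...,None]*np.tan(th)[...,None]*z[...,None]
X=(np.concatenate([xy,z[...,None]],-1)-c["t"])@c["R"]
m=(z>0)&(X[...,2]>150)&(X[...,2]<195); p=X[m]
L=(p-O)@Ro.from_euler('z',1.8,degrees=True).as_matrix()
print(m.sum(),np.percentile(L,[2,50,98],axis=0).round(1)); t=L[L[:,2]>np.percentile(L[:,2],85)]; print("ridge",t.mean(0).round(1))
E
```

```text
1347 [[-93.1 182.8 165.1]
 [-83.9 195.6 176.7]
 [-79.3 249.6 179.1]]
ridge [-87.2 207.2 178.7]
```

```bash
python3 -m jog '[{"dx":0.03,"dy":0,"dz":-0.03,"rx":0,"ry":0,"rz":0,"grip":1},{"dx":0.03,"dy":0,"dz":-0.07,"rx":0,"ry":0,"rz":0,"grip":1},{"dx":-0.015,"dy":0,"dz":-0.1,"rx":0,"ry":0,"rz":0,"grip":1},{"dx":-0.06,"dy":0,"dz":-0.13,"rx":0,"ry":0,"rz":0,"grip":1},{"dx":-0.1,"dy":0,"dz":-0.16,"rx":0,"ry":0,"rz":0,"grip":1},{"dx":-0.14,"dy":0,"dz":-0.195,"rx":0,"ry":0,"rz":0,"grip":1},{"dx":-0.18,"dy":0,"dz":-0.23,"rx":0,"ry":0,"rz":0,"grip":1},{"dx":-0.215,"dy":0,"dz":-0.27,"rx":0,"ry":0,"rz":0,"grip":1},{"dx":-0.25,"dy":0,"dz":-0.31,"rx":0,"ry":0,"rz":0,"grip":1},{"dx":-0.28,"dy":0,"dz":-0.35,"rx":0,"ry":0,"rz":0,"grip":1},{"dx":-0.31,"dy":0,"dz":-0.4,"rx":0,"ry":0,"rz":0,"grip":1},{"dx":-0.336,"dy":0,"dz":-0.436,"rx":0,"ry":0,"rz":0,"grip":1}]' && cat > chk2.py <<'E'
from ik import *
o=status.get_obs(); z=o["eef_pos"]; print("tip stand",((z-O)@Ro.from_euler('z',1.8,degrees=True).as_matrix()-[0,0,17]).round(1),o["ft_force"].round(1))
for n in("scene","top"):
    c=read_camera(n);P=cloud(c); L=(P-O)@Ro.from_euler('z',1.8,degrees=True).as_matrix(); k=c["range_z"]>0
    m=k&(abs(L[...,1])<85)&(L[...,2]>115)&(L[...,2]<175)&(abs(L[...,0]+5)<45); l=L[m]
    print(n,"tube",least_squares(lambda a:np.hypot(l[:,0]-a[0],l[:,2]-a[1])-40,[-5,125],loss='soft_l1').x.round(1))
    m=k&(abs(L[...,0]+120)<60)&(abs(L[...,1]-222)<32)&(L[...,2]>55)&(L[...,2]<200)&(c["color"].max(-1)<70); l=L[m]
    if len(l): print("dark near bar",len(l),np.percentile(l,[2,50,98],axis=0).round(1).tolist())
E
python3 chk2.py
```

```text
t: 16.47
eef_pos: [554.3, 261.6, 151.6]
orientation: [-0.001, 0.718, -0.696, -0.008]
ft_force: [-2.2, -1.1, 2.7]
finger_gap: -0.1
tip stand [-126.6  227.7  134.6] [-2.2 -1.1  2.7]
scene tube [ -6.5 124.3]
dark near bar 144 [[-134.4, 194.1, 130.3], [-119.7, 228.5, 172.1], [-112.7, 253.0, 198.9]]
top tube [ -6.2 124.1]
dark near bar 23 [[-141.8, 190.8, 123.1], [-139.1, 202.4, 132.3], [-135.9, 221.2, 198.2]]
```

```bash
python3 -m jog '[{"dx":-0.024,"dy":0,"dz":-0.046,"rx":0,"ry":0,"rz":0,"grip":1},{"dx":-0.048,"dy":0,"dz":-0.093,"rx":0,"ry":0,"rz":0,"grip":1},{"dx":-0.068,"dy":0,"dz":-0.142,"rx":0,"ry":0,"rz":0,"grip":1},{"dx":-0.085,"dy":0,"dz":-0.191,"rx":0,"ry":0,"rz":0,"grip":1},{"dx":-0.1,"dy":0,"dz":-0.241,"rx":0,"ry":0,"rz":0,"grip":1},{"dx":-0.112,"dy":0,"dz":-0.292,"rx":0,"ry":0,"rz":0,"grip":1},{"dx":-0.121,"dy":0,"dz":-0.343,"rx":0,"ry":0,"rz":0,"grip":1},{"dx":-0.129,"dy":0,"dz":-0.395,"rx":0,"ry":0,"rz":0,"grip":1},{"dx":-0.132,"dy":0,"dz":-0.43,"rx":0,"ry":0,"rz":0,"grip":1},{"dx":-0.133,"dy":0,"dz":-0.452,"rx":0,"ry":0,"rz":0,"grip":1},{"dx":-0.133,"dy":0,"dz":-0.46,"rx":0,"ry":0,"rz":0,"grip":1},{"dx":-0.133,"dy":0,"dz":-0.46,"rx":0,"ry":0,"rz":0,"grip":1}]' && python3 chk2.py
```

```text
t: 17.57
eef_pos: [539.7, 261.6, 97.2]
orientation: [-0.001, 0.718, -0.696, -0.007]
ft_force: [-0.8, 0.1, 0.3]
finger_gap: -0.3
tip stand [-141.2  228.1   80.2] [-0.8  0.1  0.3]
scene tube [ -6.4 124.3]
dark near bar 255 [[-147.8, 191.4, 76.9], [-131.1, 228.6, 149.3], [-121.4, 253.1, 190.3]]
top tube [ -6.1 124.2]
dark near bar 24 [[-157.0, 191.0, 72.2], [-153.5, 201.1, 78.1], [-150.4, 217.8, 172.6]]
```

```bash
python3 -m jog '[{"dx":0,"dy":0,"dz":-0.01,"rx":0,"ry":0,"rz":0,"grip":1},{"dx":0,"dy":0,"dz":-0.02,"rx":0,"ry":0,"rz":0,"grip":1},{"dx":0,"dy":0,"dz":-0.025,"rx":0,"ry":0,"rz":0,"grip":1},{"dx":0,"dy":0,"dz":-0.025,"rx":0,"ry":0,"rz":0,"grip":1}]' && python3 chk2.py
```

```text
t: 18.0
eef_pos: [540.6, 261.8, 96.5]
orientation: [-0.002, 0.718, -0.696, -0.007]
ft_force: [-2.1, -0.7, 11.6]
finger_gap: 0.3
tip stand [-140.3  228.4   79.5] [-2.1 -0.7 11.6]
scene tube [ -6.5 124.3]
dark near bar 258 [[-147.1, 192.4, 77.1], [-130.1, 229.0, 147.6], [-120.6, 252.4, 188.5]]
top tube [ -6.  124.1]
dark near bar 27 [[-156.9, 190.4, 73.0], [-153.5, 199.3, 80.6], [-149.6, 218.1, 190.7]]
```

The lever is at its stop (11.6 N at 79.5 mm, as expected for 72 + 8). I'll lift away and do the final check.

```bash
python3 -m jog '[{"dx":0,"dy":0,"dz":0.1,"rx":0,"ry":0,"rz":0,"grip":1},{"dx":0,"dy":0,"dz":0.3,"rx":0,"ry":0,"rz":0,"grip":1},{"dx":-0.2,"dy":0,"dz":0.6,"rx":0,"ry":0,"rz":0,"grip":1},{"dx":-0.5,"dy":0,"dz":0.9,"rx":0,"ry":0,"rz":0,"grip":1},{"dx":-0.8,"dy":0,"dz":1,"rx":0,"ry":0,"rz":0,"grip":1},{"dx":-0.8,"dy":0,"dz":1,"rx":0,"ry":0,"rz":0,"grip":1},{"dx":-0.8,"dy":0,"dz":1,"rx":0,"ry":0,"rz":0,"grip":1},{"dx":-0.8,"dy":0,"dz":1,"rx":0,"ry":0,"rz":0,"grip":1}]' && python3 chk2.py && python3 - <<'E'
from h import *
c=read_camera("scene")
cv2.imwrite("pics/s9.png",cv2.resize(c["color"][...,::-1][130:290,180:400],None,fx=3.5,fy=3.5,interpolation=cv2.INTER_CUBIC))
E
```

```text
t: 18.77
eef_pos: [444.1, 261.8, 214.8]
orientation: [-0.002, 0.718, -0.696, -0.007]
ft_force: [0.8, -0.6, -0.4]
finger_gap: 0.3
tip stand [-236.7  231.4  197.8] [ 0.8 -0.6 -0.4]
scene tube [ -6.4 124.3]
dark near bar 35 [[-148.9, 194.8, 74.4], [-144.9, 225.5, 78.7], [-141.0, 251.3, 82.2]]
top tube [ -6.3 124.1]
dark near bar 72 [[-156.9, 191.2, 73.0], [-150.3, 218.7, 78.0], [-143.2, 248.7, 84.3]]
```

View pics/s9.png

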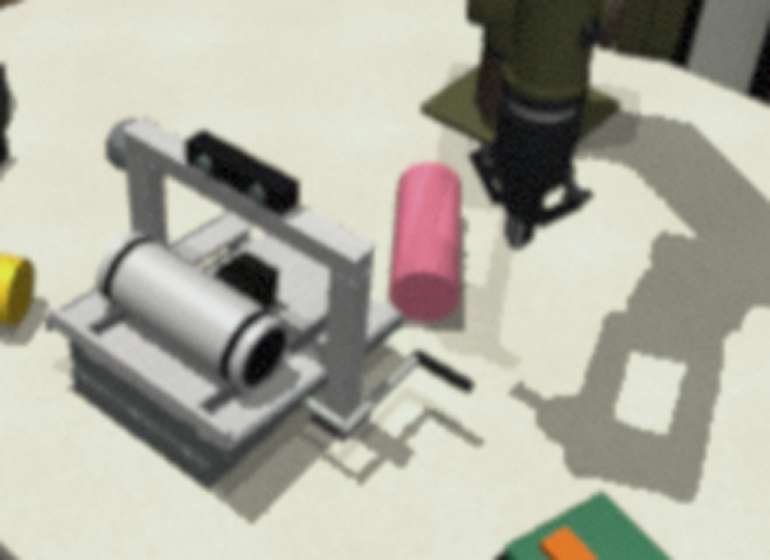

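The final scene shows the lever bar down at (445,370), the tube resting on the chock at (250,280), and the robot clear of everything. I'll hand it in.

```bash
python3 -c "
from h import *
ticket.hand_in()"
```

```text
the job is handed in; nothing more can be done
```

The chock is under the middle of the tube's low side, the stop lever is fully down, and the job is handed in at about 19 s of the 67 s allowed. `hand_in()` gives no verdict, so this rests on my own measurements.

- **Chock:** I took the black chock nearest the base. A 37° lean on the ramp ran into a wrist limit, so I set the chock down on the bench and regripped it at 23°. The hand could then hold it flat to the ramp at 30° lean. I slid it up until the tube nudged about 1 mm, eased off and released it.
- **Lever:** I pushed the bar down with the closed fingertips until it met its stop, at about 12 N. The bar now sits at its fully-down position, with its top about 80 mm above the bench.
- **Last checks:** The tube is within about 0.5 mm of where it started and did not shift when the stop fingers dropped. The robot is touching nothing.
- **Not measured:**
  - The contact force between chock and tube. The tube staying put with the stop fingers down implies the chock is holding it.
  - The cover and charger positions after the work. I never knowingly touched either.
  - Contact with the bridge. I saw no unexpected force while working under it.

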